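# Open the battery compartment of the orange-covered data logger

### The arm

A 7-joint arm with a two-finger parallel gripper is mounted at the origin on a cart in front of the work surface, level with it; the furniture and walls round the work are solid. World frame = base frame: x ahead of the robot, y to its left, z up, the work surface at z = 0. Lengths are in m, angles in rad, forces in N, time in s.
With the tool pointing down it reaches from about 0.425 to 1.025 m from the base axis. Payload 9.4 kg.
Tool frame: the origin (TCP) lies midway between the tips of the shut fingers; the grasp point (between the pads) lies 19 mm behind it; y points along the fingers, x is the direction in which the jaws open and shut, and the axes are right-handed (so a half turn about y gives the same grasp; the last joint's range is limited). The gripper opens to 85 mm and grips with 20 to 120 N. Pads are 22 mm wide; open, the fingers measure 114 mm over their backs; the gripper's body (76 mm by 85 mm) begins 54 mm behind the grasp point. The pads swing forward as they close: fully open they stand 13 mm farther back than shut.
Start: joints at [-1.202, 0.599, -0.003, 1.599, 0.002, 0.943, -0.08], TCP at [0.313, 0.654, 0.231] pointing down, gripper open.
Joint ranges: [-2.57, 2.57], [-0.35, 1.97], [-1.29, 1.29], [0.11, 2.56], [-1.05, 4.19], [0.11, 1.86], [-2.63, 2.63]. Speed limits (rad/s): [2.22, 2.22, 3.01, 3.01, 3.14, 3.14, 3.14].

### API

Orientations are given as [roll, pitch, yaw] about the fixed x, y, z axes, in that order (R = Rz(yaw) Ry(pitch) Rx(roll)).
In Python, from plant import r gives the robot as it stands.
- The arm moves only by the tool step_arm, never from a script. Its argument "moves" is a list of rows, each an object with "travel": the shift along the tool's x, y, z in mm, a list of three; "rotation": the turn, a rotation vector about the tool's x, y, z in degrees, a list of three. A call has 1 to 12 rows; each row is the pose to reach, as a shift and turn from the pose commanded when the call began, along the tool's axes at that moment; what a row does not reach only later rows make up. A row lasts 1/8 s, in which the tool goes at most 62.5 mm and 10.7 degrees, less where a joint would pass 70% of its speed; a pose out of reach is approached as far as the arm can. A call with a gripper value outside its range is refused whole. "grip" is the opening, from 0 (shut) to 1 (fully open), set as the call begins (left out, the last holds). The fingers move at their own pace and stop on an object; "force" is the grip in N (left out, the last holds). Time passes only in rows, so rows that repeat a pose let the fingers close. It gives the time, the measured TCP pose, the force and the opening at its end, in the units of the state.
- r.state(): the state, without advancing time (a new reading comes with each control period).
- r.grab_frame(name): name is "side" or "top"; returns a dict with "color" (384x512x3 uint8, blue, green, red), "depth" (384x512 float32, m along the optical axis (not along the pixel's ray), 0 where there is no reading), "K" (3x3 intrinsics, pixels), "extrinsics" (4x4, takes a point from camera to world coordinates). Camera axes: x right, y down, z forward; pixel columns grow to the right and rows downward; lengths in m; the calibration is good to about 2 mm. A picture is of the moment at which its call begins.
- r.finish_job(): hands the job in, once; it reports no verdict.
Trained networks look in the newest picture that a camera, given by its name, has taken for a name from the list of things; names that differ only in an ending like _2 or _b are one class to them, and where a whole thing is asked for, a point or a joint stands for the part that bears it (a point fixed in the world has none). Each returns a list of dicts, best first, with "score" (0 to 1); they miss things now and then, are a little off and sometimes report something else, mostly with a low value. They report only what shows in the picture. A call takes as long as a camera call. They do not tell look-alikes from the thing itself.
- r.recognise(camera, label): "rect" ([left, top, right, bottom] in pixels, round what is visible of it).
- r.outline_of(camera, label): "mask" (384x512 bool, what is visible of it) and "rect" ([left, top, right, bottom] in pixels, round what is visible of it).
- r.tip_of(camera, label): "position" ([row, column] in pixels: a listed point, or the origin of a listed thing).
The state is a dict: "time": time; "joints": joint angles; "qd": joint speeds; "effort": joint torques, N m; "tcp_pos": TCP position; "ee_rot": TCP orientation; "force": force on the tool from outside, world axes, zero at the start; "moment": the same for the moment, N m; "finger_gap": finger opening in m.
Only numpy, scipy, OpenCV 4.12 (cv2) and the standard library are available. Lean on these libraries where they do the work, as an engineer would, in place of code of your own. Each camera call takes 0.05 s, during which the arm holds its last target.

### The job

Take the orange battery cover off its data logger: squeeze the black snap tab inward against the rib opposite it and, still squeezing, lift the cover straight off. Set it down right way up in the empty green tray, without dropping it, and let go. Leave the logger with the blue cover shut.

Things in the scene. Friction and masses are not known exactly. Their poses are not given: they have to be found in the camera images.
- orange_cover: Orange battery cover, plate 112 (x) x 82 mm (y), closed on a fixed white data logger box (130 x 110 x 45 mm high). Origin: centre of its underside, at the lower edge of its skirts, z up; 30 mm above the worktop when closed. Plate top 20 mm above the origin. Skirts reach 15 mm into the logger: lifted 17 mm it is free. About 70 g. On the plate stand a black tab (+y side) and an orange rib (-y side).
- orange_grip (a point): Point on the orange cover's plate top, midway between the two upright grip tongues; same axes as the cover. Tongues: 28 mm wide along x, 4 mm thick, 25 mm tall above the plate. Outer face of the black snap tab at y = +25.5 mm, of the fixed orange rib at y = -25.5 mm (51 mm over both; 42 mm with the tab fully in). The tab's barb hooks under the logger's rim.
- orange_tab (a joint): Black snap tab of the orange cover: slides inward (cover -y) on a spring. 0 = out and latched, 0.009 m = fully in, at its stop; lets go of the logger beyond 0.006 m. The spring takes 2 N at first and about 10 N fully in, and pushes the tab out again when let go.
- parts_tray: Shallow, empty green tray, 220 mm (x) by 180 mm (y), walls 12 mm high and 4 mm thick, floor 4 mm thick, fixed on the worktop. Origin at the centre of its underside, z up.
- blue_cover: The same kind of cover in blue, closed on the second, identical logger; same shape, origin and axes as the orange one. To be left alone.
Things that resemble listed ones, but are neither listed nor needed, are in the scene too. Of the things like the orange_cover, leave any that is pink; of the rest the larger one is meant.

How it is judged:
On the way, in this order (a step that is already met when the one before it is completed fails the run):
1. the orange cover's tab is pressed in while the cover is still seated (value of joint orange_tab above 0.006 m and distance of orange_cover from where it was at the start of the episode below 0.01 m), for 0.05 s.
2. the orange cover is lifted clear of its logger with the tab held in (value of joint orange_tab above 0.006 m and height (world z) of orange_cover above 0.055 m), for 0.1 s.
3. the cover is lowered into the tray, still held by the fingers (no more than 30 mm up) (z of orange_cover in the frame of parts_tray below 0.034 m and x of orange_cover in the frame of parts_tray between -0.08 and 0.08 m and y of orange_cover in the frame of parts_tray between -0.06 and 0.06 m and contact force between the fingers and orange_cover above 1 N), for 0.05 s.
At the end, for the whole second after the job is handed in: The orange cover lies at rest, right way up and flat (within 0.1 rad) on the tray's floor, its centre within 80 mm (tray x) and 60 mm (tray y) of the tray's centre, let go, with its tab sprung out again; the blue cover is still in place (x of orange_cover in the frame of parts_tray between -0.08 and 0.08 m and y of orange_cover in the frame of parts_tray between -0.06 and 0.06 m and z of orange_cover in the frame of parts_tray below 0.009 m and angle between orange_cover's own z axis and vertical below 0.1 rad and linear speed of orange_cover below 0.02 m/s and value of joint orange_tab below 0.003 m and distance of blue_cover from where it was at the start of the episode below 0.01 m); the robot touches nothing.
It fails at once if the blue cover is shifted or raised by more than 10 mm (distance of blue_cover from where it was at the start of the episode above 0.01 m).
It also fails if it takes over 38 s, if anything falls off the work surface, if the arm or the gripper's body presses on something with over 40 N, if the wrist force passes 120 N, or if a joint passes its speed limit or range.

## Working session

There is one attempt and no reset: what is moved stays moved. The work goes in short steps, Python scripts to look and compute and a tool call to move; the robot and the scene stay as the last step left them, time stands still between calls to the robot, and variables do not carry over. Pictures are saved under pics/ and viewed, and the job is handed in when it is done.

Besides the shell and the picture viewer there is one more tool, called after "Emit:" by a JSON object that holds its "method" and its "body". step_arm: Moves the arm, as the interface text tells. Its arguments: {"type":"object","properties":{"moves":{"type":"array","items":{"type":"object","properties":{"travel":{"type":"array","items":{"type":"number"}},"rotation":{"type":"array","items":{"type":"number"}}}}},"grip":{"type":"number"},"force":{"type":"number"}},"required":["moves"]}

```bash
mkdir -p pics; ls
python3 - <<'E'
from plant import r
import cv2,numpy as np,pickle
print(r.state())
for c in ["top","side"]:
    f=r.grab_frame(c); pickle.dump(f,open(f"{c}0.pkl","wb")); cv2.imwrite(f"pics/{c}0.png",f["color"])
    print(c,f["K"].tolist(),f["extrinsics"].round(3).tolist())
    for l in ["orange_cover","orange_grip","orange_tab","parts_tray","blue_cover"]:
        print(l,[(round(d["score"],2),np.round(d["rect"]).tolist()) for d in r.recognise(c,l)])
        if l!="orange_tab": print("   tip",[(round(d["score"],2),np.round(d["position"]).tolist()) for d in r.tip_of(c,l)])
print(r.state()["time"])
E
```

```text
pics
{'time': 0.0, 'joints': array([-1.20164821,  0.60012868, -0.00259441,  1.60013997,  0.00178961,
        0.94286889, -0.07980854]), 'qd': array([ 1.68291303e-03,  3.91366013e-04,  5.03999265e-04, -1.20484610e-03,
       -7.99959211e-05, -5.89361978e-04,  2.14558689e-03]), 'effort': array([-1.13790072e-04, -7.76452875e+01,  1.56523827e+00, -2.58003742e+01,
        1.23650543e-02,  9.11226642e-03, -1.56013630e-05]), 'tcp_pos': array([0.31241772, 0.65371198, 0.23041003]), 'ee_rot': array([-1.57090079e+00,  1.53909535e-03,  1.12503424e+00]), 'force': array([-0.55061191,  0.90075017, -0.30699211]), 'moment': array([0.01872874, 0.00572404, 0.01862161]), 'finger_gap': 0.08550003093889827}
top [[409.453260677509, 0.0, 253.04438983972193], [0.0, 409.453260677509, 192.5496807600003], [0.0, 0.0, 1.0]] [[-0.018, -0.993, 0.121, 0.306], [-1.0, 0.02, 0.017, 0.213], [-0.02, -0.12, -0.993, 1.785], [0.0, 0.0, 0.0, 1.0]]
orange_cover [(0.91, [237.0, 189.0, 261.0, 219.0]), (0.69, [132.0, 210.0, 154.0, 235.0]), (0.51, [253.0, 163.0, 276.0, 178.0])]
   tip [(0.8, [174.0, 263.0]), (0.79, [202.0, 246.0]
[... 457 characters left out ...]
90733], [0.0, 466.73289873396146, 192.40584136048975], [0.0, 0.0, 1.0]] [[-0.858, -0.318, 0.404, -0.158], [-0.513, 0.556, -0.654, 1.347], [-0.017, -0.768, -0.64, 1.139], [0.0, 0.0, 0.0, 1.0]]
orange_cover [(0.97, [259.0, 197.0, 286.0, 216.0]), (0.73, [184.0, 302.0, 229.0, 325.0])]
   tip [(0.81, [316.0, 209.0]), (0.78, [208.0, 266.0])]
orange_grip [(0.87, [261.0, 197.0, 286.0, 216.0]), (0.56, [185.0, 298.0, 229.0, 326.0])]
   tip [(0.72, [208.0, 266.0]), (0.71, [310.0, 205.0])]
orange_tab [(0.44, [207.0, 302.0, 216.0, 310.0])]
parts_tray [(0.74, [263.0, 154.0, 331.0, 193.0])]
   tip [(0.95, [175.0, 296.0])]
blue_cover [(0.63, [300.0, 122.0, 330.0, 143.0])]
   tip [(0.52, [134.0, 314.0])]
1.0
```

Run:
```python
import cv2,pickle,numpy as np
f=pickle.load(open("top0.pkl","rb"))["color"]
cv2.imwrite("pics/top0c.png",cv2.resize(f[130:280,110:410],None,fx=2.6,fy=2.6,interpolation=cv2.INTER_CUBIC))
f=pickle.load(open("side0.pkl","rb"))["color"]
cv2.imwrite("pics/side0c.png",f)
```

```text
(no output)
```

View pics/top0c.png

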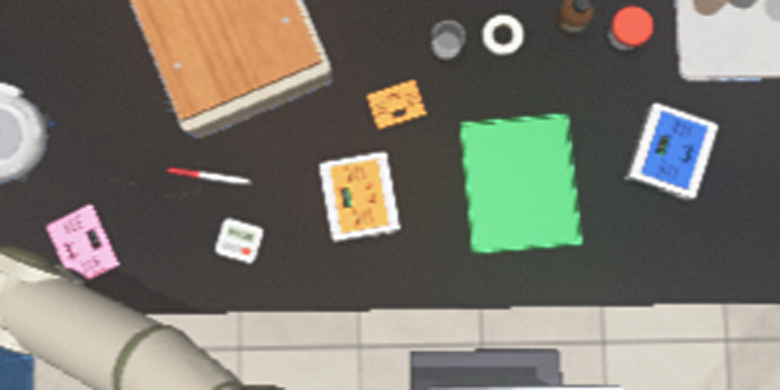

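View pics/side0.png

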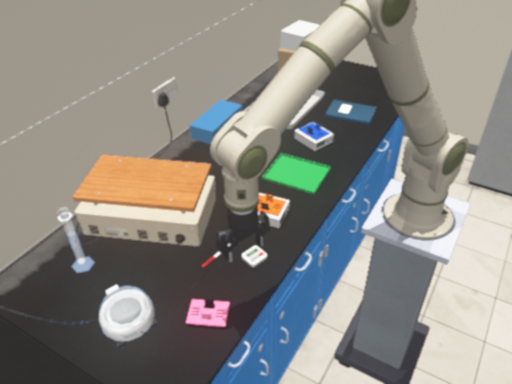

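```bash
cat > h.py <<'E'
import cv2,pickle,numpy as np
def ray(f,uv,z):
    K=f["K"];T=f["extrinsics"];uv=np.atleast_2d(uv).astype(float)
    d=np.c_[(uv-K[:2,2])/[K[0,0],K[1,1]],np.ones(len(uv))]@T[:3,:3].T
    o=T[:3,3]; return o+d*((z-o[2])/d[:,2])[:,None]
def proj(f,P):
    P=np.atleast_2d(P);T=f["extrinsics"];c=(P-T[:3,3])@T[:3,:3];p=c@f["K"].T;return p[:,:2]/p[:,2:]
def pts(f):
    v,u=np.mgrid[:384,:512];K=f["K"];T=f["extrinsics"];d=f["depth"]
    c=np.stack([(u-K[0,2])/K[0,0]*d,(v-K[1,2])/K[1,1]*d,d],-1);return c@T[:3,:3].T+T[:3,3]
E
python3 - <<'E'
from h import *
f=pickle.load(open("top0.pkl","rb"));g=pickle.load(open("side0.pkl","rb"))
a=cv2.resize(f["color"][155:230,225:285],None,fx=8,fy=8,interpolation=cv2.INTER_CUBIC)
b=cv2.resize(g["color"][180:240,235:305],None,fx=8,fy=8,interpolation=cv2.INTER_CUBIC)[:480]
cv2.imwrite("pics/crops0.png",np.hstack([cv2.resize(a,(384,480)),cv2.resize(b,(400,343)).__class__(0) if 0 else cv2.copyMakeBorder(cv2.resize(b,(400,343)),0,137,0,0,0)]))
hsv=cv2.cvtColor(f["color"],cv2.COLOR_BGR2HSV);P=pts(f)
for n,lo,hi,z in [("orange",(8,90,100),(24,255,255),.05),("green",(45,80,80),(80,255,255),.006),("blue",(100,120,90),(125,255,255),.05)]:
    m=cv2.inRange(hsv,lo,hi);m[:155]=0;m[235:]=0;m[:,:230]=0;m[:,400:]=0
    k,l,s,c=cv2.connectedComponentsWithStats(m)
    for i in range(1,k):
        if s[i,4]<60: continue
        cn=np.argwhere(l==i)[:,::-1]
        # world
        zz=P[...,2][l==i]; W=ray(f,cn,z)
        r=cv2.minAreaRect((W[:,:2]*1000).astype(np.float32))
        print(n,s[i],"z med",np.round(np.median(zz),3),"rect mm",np.round(r[0],1),np.round(r[1],1),round(r[2],1),"mean",W.mean(0).round(4))
E
```

```text
orange [251 160  23  20 301] z med 0.013 rect mm [615.3 203.3] [65.8 85.8] 16.8 mean [0.6153 0.2033 0.05  ]
orange [237 191  22  28 451] z med 0.049 rect mm [464.5 267.3] [109.   78.9] 8.6 mean [0.4644 0.2664 0.05  ]
green [ 287  173   47   55 2189] z med 0.004 rect mm [484.8  -1.9] [226.  184.9] 4.0 mean [ 0.4835 -0.0021  0.006 ]
blue [357 173  25  29 436] z med 0.049 rect mm [ 529.6 -249.3] [ 77.1 107.5] 69.2 mean [ 0.5291 -0.2508  0.05  ]
```

View pics/crops0.png

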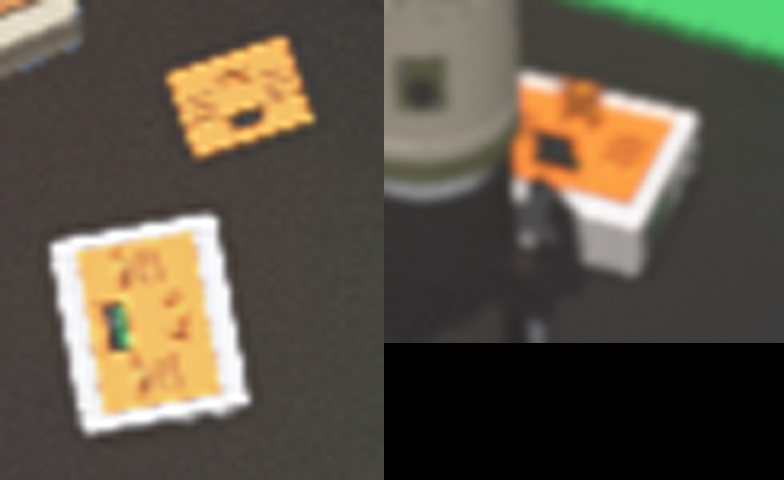

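Run:
```python
from h import *
f=pickle.load(open("top0.pkl","rb"));g=pickle.load(open("side0.pkl","rb"))
hsv=cv2.cvtColor(f["color"],cv2.COLOR_BGR2HSV)
w=cv2.inRange(f["color"],(40,40,110),(255,255,255));w[:,:230]=0;w[:,276:]=0;w[:183]=0;w[225:]=0
cn=np.argwhere(w>0)[:,::-1]
r=cv2.minAreaRect((ray(f,cn,.045)[:,:2]*1000).astype(np.float32));print("box",r,len(cn))
# black tab pixels, rib
for v,u in np.argwhere(cv2.inRange(hsv,(0,0,0),(180,255,95))[194:216,240:258]>0)+[194,240]: print(v,u,f["color"][v,u],ray(f,[u,v],.075).round(4)[0,:2],end=" ")
# model fit: IoU of orange plate rectangle via subpixel rendering
from scipy.optimize import minimize
hue=f["color"].astype(float); R=hue[...,2]-hue[...,0] # red-blue
sub=np.s_[180:230,228:272]; S=R[sub]
def ren(p):
    x,y,t,a,b=p;c,s=np.cos(t),np.sin(t)
    Q=np.array([[sx*.056,sy*.041] for sx,sy in[(1,1),(1,-1),(-1,-1),(-1,1)]])@np.array([[c,s],[-s,c]])+[x,y]
    uv=proj(f,np.c_[Q,np.full(4,.05)]);k=8
    im=np.zeros((50*k,44*k),np.uint8);q=((uv-[228,180]+.5)*k-.5)
    cv2.fillConvexPoly(im,np.round(q*16).astype(int),255,shift=4)
    return a+b*cv2.resize(im,(44,50),interpolation=cv2.INTER_AREA)/255.
def cost(p):
    d=np.abs(ren(p)-S);return np.minimum(d,60).mean()
best=min((minimize(cost,[.4645,.267,t,0,np.percentile(S,85)],method="Nelder-Mead",options=dict(initial_simplex=None,maxiter=3000,xatol=1e-5)) for t in(.12,.15,.18)),key=lambda o:o.fun)
print("\nfit",best.x,best.fun)
```

```text
box ((464.1778869628906, 267.42864990234375), (136.00735473632812, 114.56034088134766), 9.092674255371094) 835

fit [4.64119463e-01 2.68832959e-01 1.48054731e-01 1.13173522e-04
 1.38999888e+02] 10.625971856215473
```

```bash
cat >> h.py <<'E'
from scipy.spatial.transform import Rotation as Ro
def go(r,target,yawdeg):
    s=r.state();A=Ro.from_euler("xyz",s["ee_rot"]);B=Ro.from_euler("xyz",[-np.pi/2,0,np.radians(yawdeg)])
    print("t",round(s["time"],2),"tcp",s["tcp_pos"].round(4),"gap",round(s["finger_gap"],4),"F",s["force"].round(1),"j",s["joints"].round(2))
    print("travel",(A.inv().apply(np.array(target)-s["tcp_pos"])*1000).round(1),"rot",np.degrees((A.inv()*B).as_rotvec()).round(2))
E
python3 - <<'E'
from h import *
from plant import r
go(r,[.465,.263,.130],98.7)
E
```

```text
t 1.0 tcp [0.3126 0.6541 0.2313] gap 0.0852 F [-0.3 -0.4  0.8] j [-1.2   0.6  -0.    1.6   0.    0.94 -0.08]
travel [-287.2  101.3 -306.1] rot [  0.   -34.24   0.  ]
```

Emit:
{"method": "step_arm", "body": {"moves": [{"travel": [-36,0,-38],"rotation": [0,-5,0]},{"travel": [-75,5,-80],"rotation": [0,-11,0]},{"travel": [-115,20,-122],"rotation": [0,-17,0]},{"travel": [-155,40,-165],"rotation": [0,-23,0]},{"travel": [-195,60,-208],"rotation": [0,-29,0]},{"travel": [-235,80,-250],"rotation": [0,-34.2,0]},{"travel": [-265,95,-282],"rotation": [0,-34.2,0]},{"travel": [-287,101,-306],"rotation": [0,-34.2,0]},{"travel": [-287,101,-306],"rotation": [0,-34.2,0]},{"travel": [-287,101,-306],"rotation": [0,-34.2,0]}], "grip": 1, "force": 40}}

```text
time: 2.25
tcp_pos: [0.4651, 0.264, 0.1306]
ee_rot: [-1.571, -0.001, 1.722]
force: [0.6, 0.6, 0.1]
finger_gap: 0.0857
```

Run:
```python
from h import *
from plant import r
go(r,[.465,.263,.052],98.7)
g=r.grab_frame("side");pickle.dump(g,open("side1.pkl","wb"));f=r.grab_frame("top")
print(proj(g,[[.4643,.2675,.05]]),proj(f,[[.4643,.2675,.05]]))
a=cv2.resize(g["color"][140:240,200:320],(480,400),interpolation=cv2.INTER_CUBIC)
b=cv2.resize(f["color"][170:240,220:290],(300,300),interpolation=cv2.INTER_CUBIC)
cv2.imwrite("pics/c1.png",np.hstack([a,cv2.copyMakeBorder(b,0,100,0,0,0)]))
```

```text
t 2.25 tcp [0.4651 0.264  0.1306] gap 0.0857 F [0.6 0.6 0.1] j [-0.5   0.52 -0.17  2.12  0.17  0.51  0.92]
travel [-1.1 78.6  0.3] rot [ 0.03 -0.03  0.04]
[[267.62819285 203.29399642]] [[247.68055599 204.9661728 ]]
```

View pics/c1.png

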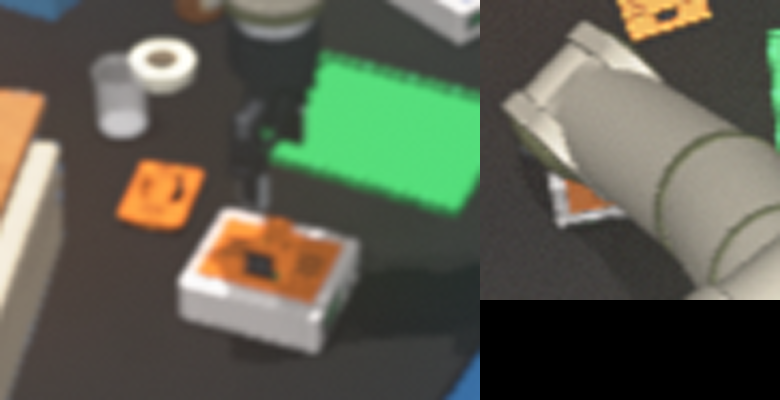

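Run:
```python
from h import *
g=pickle.load(open("side1.pkl","rb"))
def box(p):
    x,y,t=p;c,s=np.cos(t),np.sin(t)
    L=[[56,41,50],[56,-41,50],[-56,-41,50],[-56,41,50],[65,55,45],[65,-55,45],[-65,-55,45],[-65,55,45]]
    L+=[[a,25.5,z] for a,z in[(14,50),(-14,50),(-14,75),(14,75)]]+[[a,-25.5,z] for a,z in[(14,50),(-14,50),(-14,75),(14,75)]]
    L=np.array(L)/1000.;L[:,:2]=L[:,:2]@np.array([[c,s],[-s,c]])+[x,y];return L
k=12;o=[235,180]
im=cv2.resize(g["color"][180:232,235:300],None,fx=k,fy=k,interpolation=cv2.INTER_CUBIC)
q=(proj(g,box([.4643,.2675,np.radians(8.7)]))-o+.5)*k
for i,c in zip(range(0,16,4),[(255,0,0),(0,0,255),(0,255,0),(255,0,255)]): cv2.polylines(im,[q[i:i+4].round().astype(int)],True,c,1)
cv2.imwrite("pics/c1o.png",im[:600])
```

```text
(no output)
```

View pics/c1o.png

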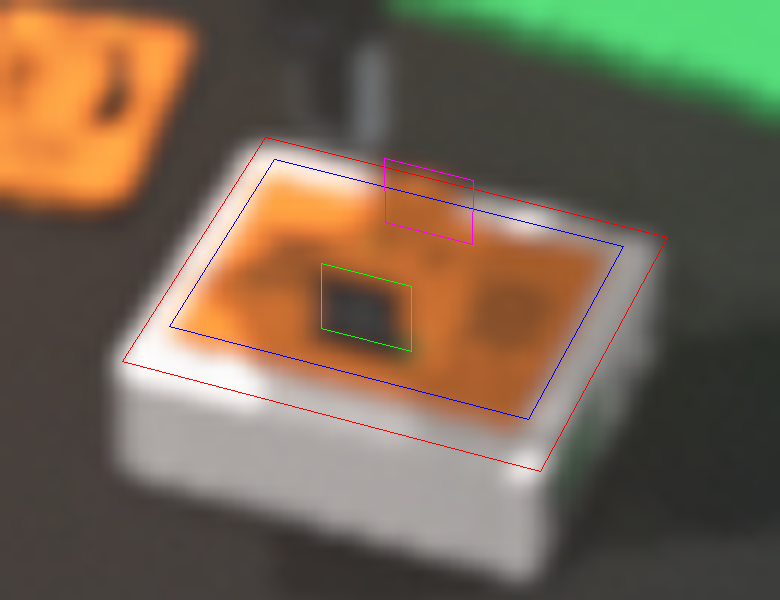

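Emit:
{"method": "step_arm", "body": {"moves": [{"travel": [0,30,0],"rotation": [0,0,0]},{"travel": [0,55,0],"rotation": [0,0,0]},{"travel": [0,70,0],"rotation": [0,0,0]},{"travel": [0,78,0],"rotation": [0,0,0]},{"travel": [0,78,0],"rotation": [0,0,0]},{"travel": [0,78,0],"rotation": [0,0,0]}]}}

```text
time: 3.1
tcp_pos: [0.4652, 0.2635, 0.0529]
ee_rot: [-1.572, -0.0, 1.722]
force: [-0.3, 0.6, 0.5]
finger_gap: 0.0854
```

Run:
```python
from h import *
from plant import r
go(r,[.465,.263,.052],98.7)
g=r.grab_frame("side")
cv2.imwrite("pics/c2.png",cv2.resize(g["color"][150:235,220:310],None,fx=6,fy=6,interpolation=cv2.INTER_CUBIC))
```

```text
t 3.1 tcp [0.4652 0.2635 0.0529] gap 0.0854 F [-0.3  0.6  0.5] j [-0.54  0.65 -0.12  2.16  0.22  0.34  0.88]
travel [-0.4  0.9  0.3] rot [ 0.05 -0.04  0.02]
```

View pics/c2.png

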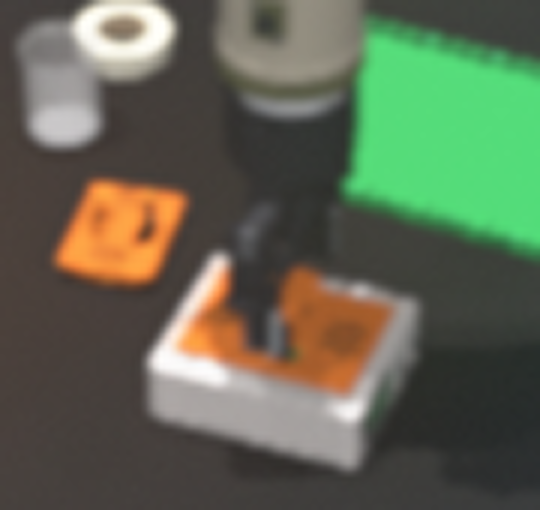

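Emit:
{"method": "step_arm", "body": {"moves": [{"travel": [0,0,0],"rotation": [0,0,0]},{"travel": [0,0,0],"rotation": [0,0,0]},{"travel": [0,0,0],"rotation": [0,0,0]},{"travel": [0,0,0],"rotation": [0,0,0]},{"travel": [0,0,0],"rotation": [0,0,0]},{"travel": [0,0,0],"rotation": [0,0,0]},{"travel": [0,0,0],"rotation": [0,0,0]},{"travel": [0,0,0],"rotation": [0,0,0]}], "grip": 0, "force": 40}}

```text
time: 4.15
tcp_pos: [0.4655, 0.2624, 0.0534]
ee_rot: [-1.572, 0.001, 1.721]
force: [-1.3, -3.8, 15.3]
finger_gap: 0.0404
```

Emit:
{"method": "step_arm", "body": {"moves": [{"travel": [0,-2,0],"rotation": [0,0,0]},{"travel": [0,-6,0],"rotation": [0,0,0]},{"travel": [0,-12,0],"rotation": [0,0,0]},{"travel": [0,-20,0],"rotation": [0,0,0]},{"travel": [0,-30,0],"rotation": [0,0,0]},{"travel": [0,-42,0],"rotation": [0,0,0]},{"travel": [0,-55,0],"rotation": [0,0,0]},{"travel": [0,-65,0],"rotation": [0,0,0]},{"travel": [0,-70,0],"rotation": [0,0,0]},{"travel": [0,-70,0],"rotation": [0,0,0]}]}}

```text
time: 5.4
tcp_pos: [0.4651, 0.2633, 0.1226]
ee_rot: [-1.571, -0.0, 1.722]
force: [-0.3, 0.4, -0.7]
finger_gap: 0.04
```

Run:
```python
from h import *
from plant import r
go(r,[.483,-.006,.123],98.7)
g=r.grab_frame("side");f=r.grab_frame("top")
a=cv2.resize(g["color"][120:235,210:330],None,fx=4,fy=4,interpolation=cv2.INTER_CUBIC)
cv2.imwrite("pics/c3.png",a)
```

```text
t 5.4 tcp [0.4651 0.2633 0.1226] gap 0.04 F [-0.3  0.4 -0.7] j [-0.5   0.53 -0.17  2.12  0.18  0.5   0.92]
travel [-268.9   -0.4   22.8] rot [ 0.03 -0.05  0.01]
```

View pics/c3.png

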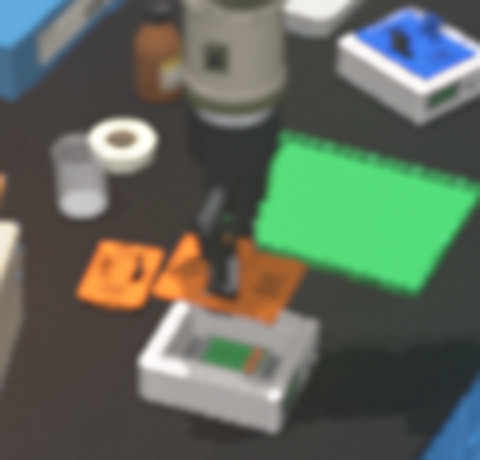

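Emit:
{"method": "step_arm", "body": {"moves": [{"travel": [-20,0,2],"rotation": [0,0,0]},{"travel": [-55,0,5],"rotation": [0,0,0]},{"travel": [-95,0,8],"rotation": [0,0,0]},{"travel": [-137,0,11],"rotation": [0,0,0]},{"travel": [-179,0,15],"rotation": [0,0,0]},{"travel": [-220,0,19],"rotation": [0,0,0]},{"travel": [-250,0,21],"rotation": [0,0,0]},{"travel": [-265,0,22],"rotation": [0,0,0]},{"travel": [-269,0,22],"rotation": [0,0,0]},{"travel": [-269,0,22],"rotation": [0,0,0]},{"travel": [-269,0,22],"rotation": [0,0,0]}]}}

```text
time: 6.88
tcp_pos: [0.4837, -0.0048, 0.1223]
ee_rot: [-1.571, -0.0, 1.724]
force: [0.6, -0.2, -0.7]
finger_gap: 0.0398
```

Run:
```python
from h import *
from plant import r
go(r,[.484,-.006,.028],98.7)
g=r.grab_frame("side")
a=cv2.resize(g["color"][100:220,230:350],None,fx=5,fy=5,interpolation=cv2.INTER_CUBIC)
cv2.imwrite("pics/c4.png",a)
```

```text
t 6.88 tcp [ 0.4837 -0.0048  0.1223] gap 0.0398 F [ 0.6 -0.2 -0.7] j [ 0.05  0.5  -0.22  2.23  0.24  0.43  1.36]
travel [-1.3 94.3 -0.1] rot [0.01 0.06 0.02]
```

View pics/c4.png

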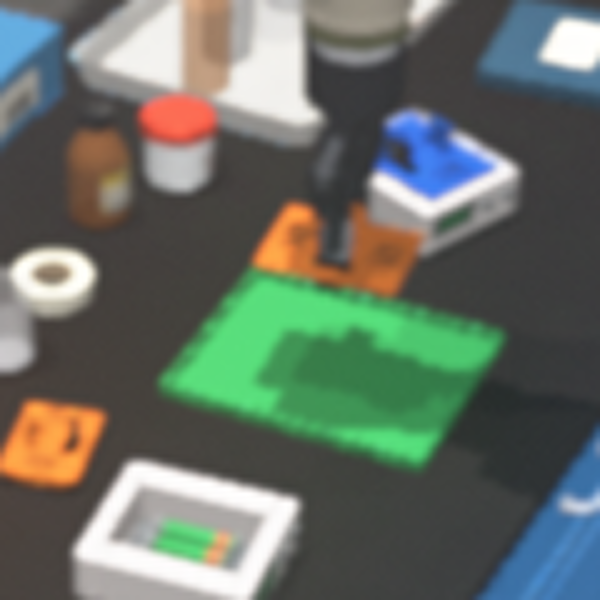

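Emit:
{"method": "step_arm", "body": {"moves": [{"travel": [0,20,0],"rotation": [0,0,0]},{"travel": [0,45,0],"rotation": [0,0,0]},{"travel": [0,65,0],"rotation": [0,0,0]},{"travel": [0,80,0],"rotation": [0,0,0]},{"travel": [0,87,0],"rotation": [0,0,0]},{"travel": [0,91,0],"rotation": [0,0,0]},{"travel": [0,93,0],"rotation": [0,0,0]},{"travel": [0,94,0],"rotation": [0,0,0]},{"travel": [0,94,0],"rotation": [0,0,0]}]}}

```text
time: 8.05
tcp_pos: [0.4839, -0.0061, 0.0286]
ee_rot: [-1.571, 0.0, 1.722]
force: [-1.0, -0.1, -1.5]
finger_gap: 0.0396
```

Emit:
{"method": "step_arm", "body": {"moves": [{"travel": [0,0.5,0],"rotation": [0,0,0]},{"travel": [0,1,0],"rotation": [0,0,0]},{"travel": [0,1.3,0],"rotation": [0,0,0]},{"travel": [0,1.3,0],"rotation": [0,0,0]}]}}

```text
time: 8.55
tcp_pos: [0.4839, -0.0062, 0.0277]
ee_rot: [-1.572, 0.0, 1.722]
force: [-1.7, 0.5, 10.9]
finger_gap: 0.0396
```

Emit:
{"method": "step_arm", "body": {"moves": [{"travel": [0,0,0],"rotation": [0,0,0]},{"travel": [0,0,0],"rotation": [0,0,0]},{"travel": [0,0,0],"rotation": [0,0,0]},{"travel": [0,0,0],"rotation": [0,0,0]},{"travel": [0,0,0],"rotation": [0,0,0]},{"travel": [0,0,0],"rotation": [0,0,0]},{"travel": [0,0,0],"rotation": [0,0,0]}], "grip": 1}}

```text
time: 9.43
tcp_pos: [0.4837, -0.006, 0.027]
ee_rot: [-1.571, 0.0, 1.722]
force: [-0.1, -0.5, 0.5]
finger_gap: 0.085
```

Emit:
{"method": "step_arm", "body": {"moves": [{"travel": [0,-10,0],"rotation": [0,0,0]},{"travel": [0,-30,0],"rotation": [0,0,0]},{"travel": [0,-60,0],"rotation": [0,0,0]},{"travel": [0,-100,0],"rotation": [0,0,0]},{"travel": [0,-140,0],"rotation": [0,0,0]},{"travel": [0,-170,0],"rotation": [0,0,0]},{"travel": [0,-180,0],"rotation": [0,0,0]},{"travel": [0,-180,0],"rotation": [0,0,0]}]}}

```text
time: 10.42
tcp_pos: [0.4837, -0.0061, 0.2074]
ee_rot: [-1.572, 0.0, 1.722]
force: [0.1, 0.7, -0.2]
finger_gap: 0.0856
```

Run:
```python
from h import *
from plant import r
go(r,[.484,-.006,.028],98.7)
g=r.grab_frame("side")
a=cv2.resize(g["color"][100:220,230:350],None,fx=5,fy=5,interpolation=cv2.INTER_CUBIC)
cv2.imwrite("pics/c5.png",a)
P=pts(g);m=cv2.inRange(cv2.cvtColor(g["color"],cv2.COLOR_BGR2HSV),(5,120,100),(20,255,255))
m[:150]=0;m[195:]=0;m[:,:255]=0
W=P[m>0];print(len(W),np.median(W,0).round(4),np.percentile(W[:,2],[10,25,75,90]).round(4))
W=W[abs(W[:,2]-.024)<.01];A=np.linalg.lstsq(np.c_[W[:,:2],np.ones(len(W))],W[:,2],rcond=None)[0];print("slopes",A[:2].round(3))
```

```text
t 10.43 tcp [ 0.4837 -0.0061  0.2074] gap 0.0856 F [ 0.1  0.7 -0.2] j [ 0.12  0.36 -0.3   2.15  0.17  0.65  1.43]
travel [ 2.000e-01  1.794e+02 -1.000e-01] rot [ 0.06 -0.06 -0.02]
351 [ 0.4815 -0.0049  0.0211] [0.0166 0.0189 0.0235 0.029 ]
slopes [-0.001 -0.012]
```

View pics/c5.png

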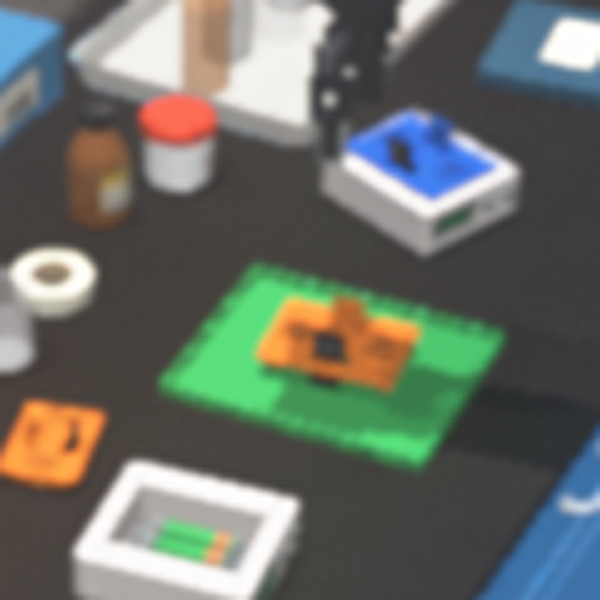

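The side picture shows the cover lying flat near the tray's centre (side pixel about 298,169). Its tab is out with the barb showing, and the blue cover is untouched. The gripper is well clear.

Run:
```python
from plant import r
print(r.finish_job())
```

```text
the job is handed in; nothing more can be done
None
```

The orange cover is in the green tray, right way up and let go, and I handed the job in at about 10.4 s of the 38 s allowed. I squeezed its tab against the rib, lifted the cover straight off, set it down under contact, opened the gripper and backed the arm up 180 mm.

**Last checks:**
- **Squeeze:** the finger gap read about 40 mm when gripped, a little under the 42 mm given for the tab fully in. It stayed at about 40 mm until I let go.
- **Set-down:** the wrist force read about 11 N upward just before I let go, so the cover was on the tray floor rather than dropped.
- **Lying flat:** the side camera put the plate centre within about 5 mm of the tray's centre. The slope was about 0.01 rad, against the 0.1 rad allowed.
- **Plate height:** it measured 21 mm, where 24 mm is expected. I put the difference down to depth noise and the 2 mm calibration.
- **Tab and blue cover:** in the last picture the tab looks sprung out, and the blue cover is still in place. I judged both by eye and did not measure them.

**One disagreement:** before the grasp, the side-camera overlay sat about 2–3 mm off the position measured from the top camera. I went with the top-camera position and the grasp held.

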